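# Pin a bobbin stack to its carrier

## Robot

A 6-joint arm with a two-finger parallel gripper is mounted at the origin on the work surface. World frame = base frame: x ahead of the robot, y to its left, z up, the work surface at z = 0. Lengths are in m, angles in rad, forces in N, time in s.
With the tool pointing down it reaches from about 0.325 to 0.9 m from the base axis. Payload 3.5 kg.
Tool frame: the origin (TCP) lies on the centre line of the jaws, within the pads' length; the fingertips stand 8 mm ahead of it and the grasp point (between the pads) lies 11 mm behind it; z points along the fingers, y is the line along which they close (so a half turn about z gives the same grasp; the last joint's range is limited). The gripper opens to 85 mm and grips with 20 to 120 N. Pads are 22 mm wide; open, the fingers measure 114 mm over their backs; the gripper's body (76 mm by 85 mm) begins 54 mm behind the grasp point. The pads swing forward as they close: fully open they stand 13 mm farther back than shut.
Start: joints at [1.017, 0.276, -0.026, 1.268, 0, 1.467], TCP at [0.272, 0.563, 0.239] pointing down, gripper open.
Joint ranges: [-3.12, 3.12], [-0.85, 1.88], [-1.08, 1.24], [-1.95, 2.15], [-1.57, 1.53], [-3.14, 3.14]. Speed limits (rad/s): [2.57, 2.57, 3.14, 3.14, 3.14, 3.14].

## Interface

Orientations are given as a 3x3 rotation matrix whose columns are the frame's x, y, z axes.
In Python, from rig import arm gives the robot as it stands.
- The arm moves only by the tool move_arm, never from a script. Its arguments are lists of equal length, an entry for each row: "turn": the turn, a rotation vector about the world's x, y, z in rad, a list of three; "offset": the shift along the world's x, y, z in cm, a list of three; "gripper": the opening, from 0 (shut) to 1 (fully open). A call has 1 to 10 rows; each row shifts and turns the commanded pose from where the row before left it; what a row does not reach is not made up. A row lasts 1/8 s, in which the tool goes at most 62.5 mm and 10.7 degrees, less where a joint would pass 70% of its speed; a pose out of reach is approached as far as the arm can. A call is refused whole if a number of a shift passes 6.25 or a number of a turn 0.188, either way. A call with a gripper value outside its range is refused whole. The fingers move at their own pace and stop on an object; "squeeze" is the grip in N (left out, the last holds). Time passes only in rows, so rows that do not move let the fingers close. It gives the time, the measured TCP pose, the force, the opening and the grip force at its end, in the units of the state.
- arm.get_state(): the state, without advancing time (a new reading comes with each control period).
- arm.grab_frame(name): name is "scene" or "top"; returns the picture (400x640x3 uint8, blue, green, red); there is no depth.
- arm.camera_params(name): a dict with "fovy" (degrees; the focal length in pixels is half the picture's height over the tangent of half this angle, whatever the lens; pixels are square), "cx", "cy" (the principal point, pixels), "rvec" (rotation vector, rad) and "tvec" (3), from world to camera coordinates, as OpenCV has them. Camera axes: x right, y down, z forward; pixel columns grow to the right and rows downward; lengths in m; the calibration is good to about 2 mm. A picture is of the moment at which its call begins. camera_params takes no time and is no camera call.
- arm.finish_job(): hands the job in; it is judged then, once.
The state is a dict: "time": time; "qpos": joint angles; "dq": joint speeds; "joint_torque": joint torques, N m; "tcp_pos": TCP position; "ee_rot": TCP orientation; "wrist_force": force on the tool from outside, world axes, zero at the start; "moment": the same for the moment, N m; "finger_gap": finger opening in m; "grasp_force": force on a finger pad.
Only numpy, scipy, OpenCV 4.12 (cv2) and the standard library are available. Lean on these libraries where they do the work, as an engineer would, in place of code of your own. Each camera call takes 0.05 s, during which the arm holds its last target. There are 200 camera calls.

## Task

Two aluminium bobbins lie stacked in the round carrier cup. Take the longer of the two steel stack pins from the grey rack, thread it down through both bobbins and feel for the hidden off-centre hole in the cup's floor, then push it fully home, so that its collar rests on the upper bobbin, and let go. Push gently, never harder than 30 N, and leave the shorter pin in the rack.

Things in the scene. Friction and masses are not known exactly. Their poses are not given: they have to be found in the camera images.
- pin_mid (a point): The longer steel pin, half-way up its 102 mm, on its axis; z up along the pin. From the foot: nose 9 mm long tapering from 7 (flat foot) to 10 mm diameter, shank 10 mm diameter up to 58 mm, collar 24 mm diameter from 58 to 62 mm, round grip 18 mm diameter from 62 to 102 mm. 65 to 105 g. It stands in one of the rack's holes, foot 10 mm above the table; hold it tightly by the grip.
- pin_tip (a point): Centre of the flat foot of the longer pin, 51 mm below its middle; z points up along the pin
- short_pin_tip (a point): Centre of the foot of the shorter pin, which stands in the other hole of the rack: same shape and grip, but the shank is 40 mm and the whole pin 84 mm long. Not needed; leave it standing there.
- rack: Grey plastic pin rack, fixed, 50 mm (x) by 150 mm (y), 46 mm high, origin at the centre of its underside. Two holes of 11 mm diameter, 36 mm deep, at y = +45 and -45 mm on its top.
- carrier: Round aluminium carrier cup, fixed, 80 mm outside and 55 mm inside diameter, rim 59 mm above the table; origin at the centre of its underside, z up. Two low feet stick out to 56 mm from the axis. The two bobbins lie stacked in it on a flat metal floor 45 mm above the underside. With the pin fully home, its foot is 19 mm above the underside, 26 mm below the floor.
- cup_floor (a point): Centre of the cup's floor (hidden by the bobbins). The floor has one hole, 11.5 mm diameter, its centre 5 mm from this point in an unknown, unmeasured direction that differs each time: find it by feel with the pin's foot; the bobbins slide along with the pin.
- catch (a joint): Stiff friction catch in the floor's hole, a plug whose top is 10 mm below the floor at value 0 (m, grows downwards); the pin must push it down 16 mm, which takes about 8 to 12 N; it stays where it is pushed to
- bobbin_upper_center (a point): Centre of the upper bobbin: aluminium, 42 mm diameter, 16 mm high, through hole 14 mm diameter on its axis, about 45 g, loose; its top is 77 mm above the table. It lies on the lower bobbin up to a few mm out of line with it.
- bobbin_lower_center (a point): Centre of the lower bobbin, the same, lying on the cup's floor with about 6 mm of play to every side
Mind the look-alikes: they are no part of the job. Leave any red look-alike of the part that bears short_pin_tip alone. Leave any green look-alike of the part that bears pin_mid alone.

How it is judged:
By the outcome, as a careful person would: the job done as asked, in the order asked, and still so for the second after the job is handed in, with the robot touching nothing.
It also fails if it takes over 64 s, if anything falls off the work surface, if the arm or the gripper's body presses on something with over 40 N, if the wrist force passes 120 N, or if a joint passes its speed limit or range.

## Working session

There is one attempt and no reset: what is moved stays moved. The work goes in short steps, Python scripts to look and compute and a tool call to move; the robot and the scene stay as the last step left them, time stands still between calls to the robot, and variables do not carry over. Pictures are saved under pics/ and viewed, at most 10 in all, crops included, and the job is handed in when it is done.

Besides the shell and the picture viewer there is one more tool, called by a JSON object that holds its "op" and its "data". move_arm: Moves the arm, as the interface text tells. Its arguments: {"type":"object","properties":{"turn":{"type":"array"},"offset":{"type":"array"},"gripper":{"type":"array"},"squeeze":{"type":"number"}},"required":["turn","offset","gripper"]}

```bash
mkdir -p pics; python3 - <<'E'
from rig import arm
import cv2
for n in("scene","top"):
    cv2.imwrite(f"pics/{n}0.png",arm.grab_frame(n)); print(n,arm.camera_params(n))
s=arm.get_state();print(s["time"],s["tcp_pos"],s["ee_rot"],s["finger_gap"],s["wrist_force"])
E
```

```text
scene {'fovy': 48.48873992066084, 'cx': 319.23901373148436, 'cy': 198.74955829004622, 'rvec': array([ 1.20921176,  2.40834211, -0.84367798]), 'tvec': array([ 0.3835202 , -0.26341868,  1.04891968])}
top {'fovy': 43.94863672847573, 'cx': 324.75962797573777, 'cy': 212.2709333863427, 'rvec': array([ 2.19525099, -2.13343217,  0.05338476]), 'tvec': array([-0.07624817,  0.53156165,  0.8583392 ])}
0.1 [0.27192719 0.56197067 0.23825226] [[-9.00101568e-01  4.35678717e-01 -1.10604471e-03]
 [ 4.35680052e-01  9.00099954e-01 -1.72200393e-03]
 [ 2.45310334e-04 -2.03186005e-03 -9.99997906e-01]] 0.08530021006915908 [-0.24106107  1.06382029  0.42094581]
```

View pics/scene0.png

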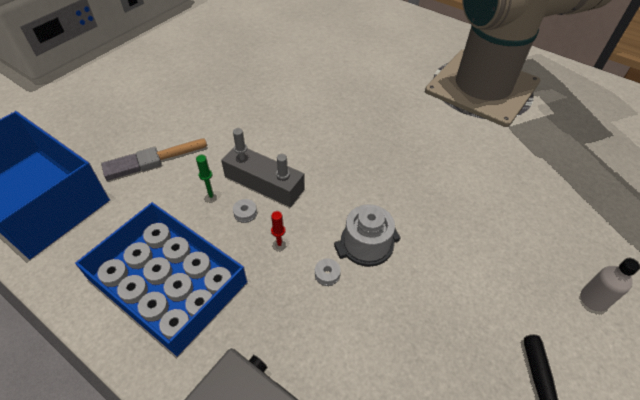

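View pics/top0.png

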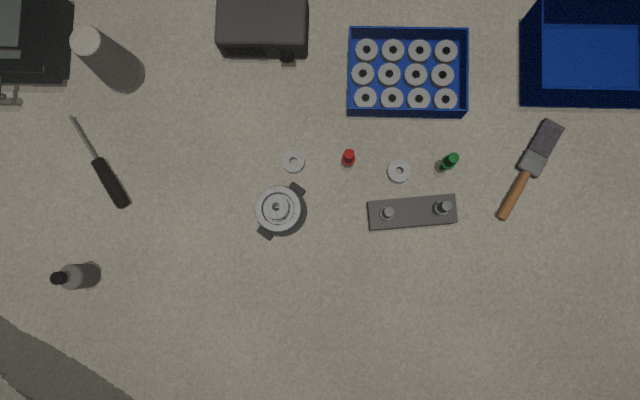

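The scene shows grey pins in the rack at (239,140), which looks taller, and (282,163). The carrier is at (370,228). The red (278,228) and green (204,175) pins stand outside the rack and are the look-alikes. In the top view the rack pins are at (444,206) and (388,212), and the carrier is at (278,209). I'll enlarge to confirm.

```bash
cat > h.py <<'E'
import numpy as np,cv2
from rig import arm
def cam(n):
    p=arm.camera_params(n);f=200/np.tan(np.radians(p["fovy"]/2))
    K=np.array([[f,0,p["cx"]],[0,f,p["cy"]],[0,0,1]]);return K,p["rvec"],p["tvec"]
def ray(n,u,v,z):
    K,r,t=cam(n);R=cv2.Rodrigues(r)[0];c=-R.T@t;d=R.T@np.linalg.solve(K,[u,v,1.]);return c+d*(z-c[2])/d[2]
def proj(n,P):
    K,r,t=cam(n);return cv2.projectPoints(np.array(P,float).reshape(-1,1,3),r,t,K,None)[0][:,0]
E
python3 - <<'E'
from h import *
s=cv2.imread("pics/scene0.png");t=cv2.imread("pics/top0.png")
z=lambda im,x,y,w,h:cv2.resize(im[y:y+h,x:x+w],(400,300),interpolation=cv2.INTER_CUBIC)
cv2.imwrite("pics/c.png",np.vstack([np.hstack([z(s,215,120,100,75),z(s,330,195,80,60)]),np.hstack([z(t,360,180,100,75),z(t,240,180,80,60)])]))
for n in [(444,206,.112),(388,212,.094),(444,206,.094),(388,212,.112),(278,209,.077),(278,209,.059)]: print(n,ray("top",*n).round(4))
for n in [(239,132,.112),(282,157,.094),(239,132,.094),(282,157,.112),(372,214,.077)]: print(n,ray("scene",*n).round(4))
E
```

```text
(444, 206, 0.112) [ 0.5412 -0.2519  0.112 ]
(388, 212, 0.094) [ 0.5308 -0.1658  0.094 ]
(444, 206, 0.094) [ 0.543  -0.2557  0.094 ]
(388, 212, 0.112) [ 0.5293 -0.1641  0.112 ]
(278, 209, 0.077) [0.5323 0.0151 0.077 ]
(278, 209, 0.059) [0.5338 0.0174 0.059 ]
(239, 132, 0.112) [ 0.5431 -0.2526  0.112 ]
(282, 157, 0.094) [ 0.5317 -0.1664  0.094 ]
(239, 132, 0.094) [ 0.5299 -0.2678  0.094 ]
(282, 157, 0.112) [ 0.5448 -0.1545  0.112 ]
(372, 214, 0.077) [0.5306 0.0171 0.077 ]
```

View pics/c.png

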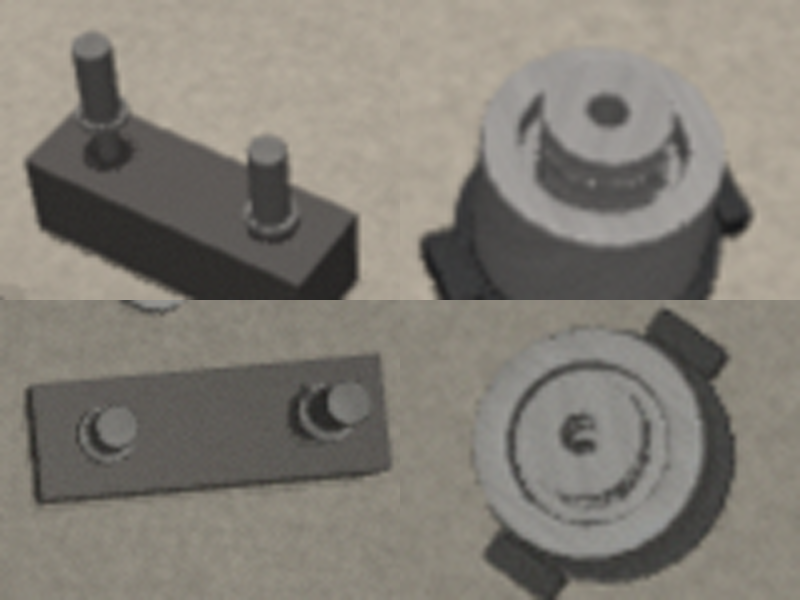

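The crops confirm it. The longer pin is the one whose collar stands clear of the rack, at scene (238,131) and top (447,206). The shorter one, with its collar low, is at (282,157) and (389.5,211). The bobbin hole is at top (275.5,207) and scene (371.5,216.5).

```bash
python3 - <<'E'
from h import *
for n,l in dict(top=[(447,206.2,.112),(389.5,211.2,.094),(275.4,207,.077),(277.8,208.4,.059)],scene=[(238.2,130.5,.112),(281.7,156.5,.094),(371.4,216.6,.077),(370.5,224.2,.059)]).items():
    for p in l: print(n,p,ray(n,*p).round(4))
# rack edge direction in top
a=ray("top",367,202,.046);b=ray("top",454,194.,.046);print(a,b,np.degrees(np.arctan2(*(b-a)[:2])))
E
```

```text
top (447, 206.2, 0.112) [ 0.541  -0.2566  0.112 ]
top (389.5, 211.2, 0.094) [ 0.5322 -0.1682  0.094 ]
top (275.4, 207, 0.077) [0.5355 0.0196 0.077 ]
top (277.8, 208.4, 0.059) [0.5348 0.0178 0.059 ]
scene (238.2, 130.5, 0.112) [ 0.5411 -0.2563  0.112 ]
scene (281.7, 156.5, 0.094) [ 0.5311 -0.1676  0.094 ]
scene (371.4, 216.6, 0.077) [0.5356 0.0191 0.077 ]
scene (370.5, 224.2, 0.059) [0.5369 0.0205 0.059 ]
[ 0.55116312 -0.13401393  0.046     ] [ 0.56889703 -0.28235731  0.046     ] 173.18285024820634
```

{"op": "move_arm", "data": {"turn": [[0,0,0],[0,0,0],[0,0,0],[0,0,0],[0,0,0],[0,0,0],[0,0,0],[0,0,0],[0,0,0],[0,0,0]], "offset": [[1.34,-4.1,-0.3],[1.34,-4.1,-0.3],[1.34,-4.1,-0.3],[1.34,-4.1,-0.3],[1.34,-4.1,-0.3],[1.34,-4.1,-0.3],[1.34,-4.1,-0.3],[1.34,-4.1,-0.3],[1.34,-4.1,-0.3],[1.34,-4.1,-0.3]], "gripper": [1,1,1,1,1,1,1,1,1,1]}}

```text
time: 1.35
tcp_pos: [0.4062, 0.1512, 0.2089]
ee_rot: [[-0.9, 0.436, -0.0], [0.436, 0.9, -0.0], [0.0, -0.0, -1.0]]
wrist_force: [0.8, -0.9, -0.3]
finger_gap: 0.0854
grasp_force: 0.0
```

{"op": "move_arm", "data": {"turn": [[0,0,0],[0,0,0],[0,0,0],[0,0,0],[0,0,0],[0,0,0],[0,0,0],[0,0,0],[0,0,0],[0,0,0]], "offset": [[1.34,-4.1,-0.3],[1.34,-4.1,-0.3],[1.34,-4.1,-0.3],[1.34,-4.1,-0.3],[1.34,-4.1,-0.3],[1.34,-4.1,-0.3],[1.34,-4.1,-0.3],[1.34,-4.1,-0.3],[1.34,-4.1,-0.3],[0,0,0]], "gripper": [1,1,1,1,1,1,1,1,1,1]}}

```text
time: 2.6
tcp_pos: [0.5274, -0.219, 0.1816]
ee_rot: [[-0.899, 0.439, -0.0], [0.439, 0.899, -0.0], [0.0, -0.0, -1.0]]
wrist_force: [-0.1, 0.3, -0.1]
finger_gap: 0.0855
grasp_force: 0.0
```

{"op": "move_arm", "data": {"turn": [[0,0,0],[0,0,0],[0,0,0],[0,0,0],[0,0,0],[0,0,0],[0,0,0],[0,0,0],[0,0,0]], "offset": [[0.7,-1.9,0],[0.65,-1.85,0],[0,0,-1.6],[0,0,-1.6],[0,0,-1.6],[0,0,-1.6],[0,0,-1.6],[0,0,-1.65],[0,0,0]], "gripper": [1,1,1,1,1,1,1,1,1]}}

```text
time: 3.72
tcp_pos: [0.5391, -0.2531, 0.0838]
ee_rot: [[-0.9, 0.436, -0.003], [0.436, 0.9, 0.002], [0.004, 0.0, -1.0]]
wrist_force: [-0.3, 1.2, 0.2]
finger_gap: 0.0857
grasp_force: 0.0
```

```bash
python3 - <<'E'
from h import *
s=arm.grab_frame("scene");t=arm.grab_frame("top")
z=lambda im,x,y,w,h:cv2.resize(im[y:y+h,x:x+w],(400,300),interpolation=cv2.INTER_CUBIC)
cv2.imwrite("pics/d.png",np.hstack([z(s,190,70,140,105),z(t,380,150,140,105)]))
E
```

```text
(no output)
```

View pics/d.png

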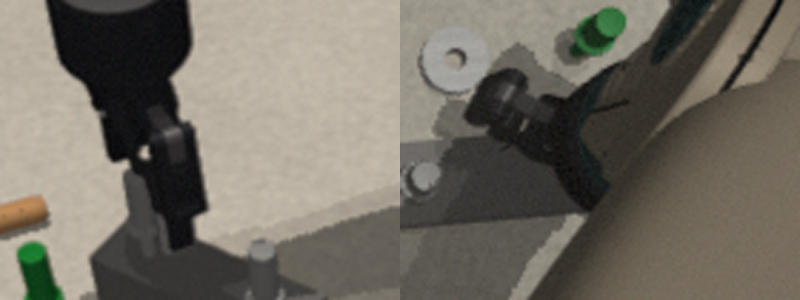

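The pin stands between the open fingers. I'll make a small centring shift, then close.

{"op": "move_arm", "data": {"turn": [[0,0,0],[0,0,0],[0,0,0],[0,0,0],[0,0,0],[0,0,0],[0,0,0],[0,0,0],[0,0,0],[0,0,0]], "offset": [[0.2,-0.3,0],[0,0,0],[0,0,0],[0,0,0],[0,0,0],[0,0,0],[0,0,0],[0,0,0],[0,0,0],[0,0,0]], "gripper": [1,1,0,0,0,0,0,0,0,0], "squeeze": 110}}

```text
time: 5.08
tcp_pos: [0.5426, -0.257, 0.0861]
ee_rot: [[-0.9, 0.436, 0.0], [0.436, 0.9, -0.0], [-0.0, 0.0, -1.0]]
wrist_force: [0.0, 0.4, 3.4]
finger_gap: 0.0156
grasp_force: 107.2
```

{"op": "move_arm", "data": {"turn": [[0,0,0],[0,0,0],[0,0,0],[0,0,0],[0,0,0],[0,0,0],[0,0,0],[0,0,0],[0,0,0],[0,0,0]], "offset": [[0,0,0.5],[0,0,1],[0,0,1.2],[0,0,1.2],[0,0,1.2],[0,0,1.2],[0,0,1.2],[0,0,1.5],[0,0,1],[0,0,0]], "gripper": [0,0,0,0,0,0,0,0,0,0]}}

```text
time: 6.32
tcp_pos: [0.5431, -0.2574, 0.1871]
ee_rot: [[-0.9, 0.436, 0.002], [0.436, 0.9, -0.001], [-0.002, -0.0, -1.0]]
wrist_force: [-0.9, 0.3, -0.4]
finger_gap: 0.0152
grasp_force: 107.3
```

```bash
python3 - <<'E'
from h import *
s=arm.grab_frame("scene")
z=lambda im,x,y,w,h:cv2.resize(im[y:y+h,x:x+w],(640,480),interpolation=cv2.INTER_CUBIC)
cv2.imwrite("pics/e.png",z(s,190,70,100,75))
st=arm.get_state();print(st["tcp_pos"],st["wrist_force"],st["moment"],st["finger_gap"])
p=st["tcp_pos"];o=np.array([190,70]);q=[p-[0,0,z]for z in(0,.014,.022,.075)]  # expected pts
print(((proj("scene",q)-o)*6.4).round(0))
E
```

```text
[ 0.54261951 -0.25711889  0.1862552 ] [ 0.3725081  -0.11092537 -1.08523645] [ 0.01109668 -0.00049451 -0.05571799] 0.015350730271378735
[[265. 169.]
 [273. 213.]
 [277. 237.]
 [303. 391.]]
```

View pics/e.png

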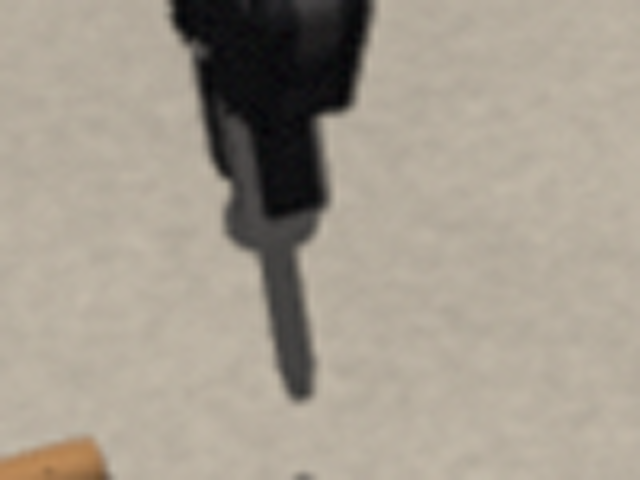

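The pin is held straight. Its foot is at crop (300,397), predicted (303,391), so it lies about 76 mm below the TCP. Now over to the cup.

{"op": "move_arm", "data": {"turn": [[0,0,0],[0,0,0],[0,0,0],[0,0,0],[0,0,0],[0,0,0],[0,0,0],[0,0,0],[0,0,0],[0,0,0]], "offset": [[0,1.8,1],[-0.1,3.4,0],[-0.1,3.4,0],[-0.1,3.4,0],[-0.1,3.4,0],[-0.1,3.4,0],[-0.1,3.4,0],[-0.1,3.4,0],[0,2,-1],[0,0,0]], "gripper": [0,0,0,0,0,0,0,0,0,0]}}

```text
time: 7.62
tcp_pos: [0.534, 0.0205, 0.1844]
ee_rot: [[-0.901, 0.433, -0.003], [0.433, 0.901, 0.0], [0.003, -0.001, -1.0]]
wrist_force: [-0.4, 0.5, -0.8]
finger_gap: 0.0153
grasp_force: 107.5
```

```bash
python3 - <<'E'
from h import *
s=arm.grab_frame("scene")
z=lambda im,x,y,w,h:cv2.resize(im[y:y+h,x:x+w],(640,480),interpolation=cv2.INTER_CUBIC)
cv2.imwrite("pics/f.png",z(s,320,165,100,75))
st=arm.get_state();print(st["tcp_pos"],st["wrist_force"])
p=st["tcp_pos"];o=np.array([320,165]);q=[p-[0,0,.076],[p[0],p[1],.077],[.5355,.0193,.077]]
print(((proj("scene",q)-o)*6.4).round(0))
E
```

```text
[0.53451517 0.01959347 0.18488948] [-0.42900187 -0.41559878 -1.30943455]
[[348. 249.]
 [333. 328.]
 [330. 330.]]
```

View pics/f.png

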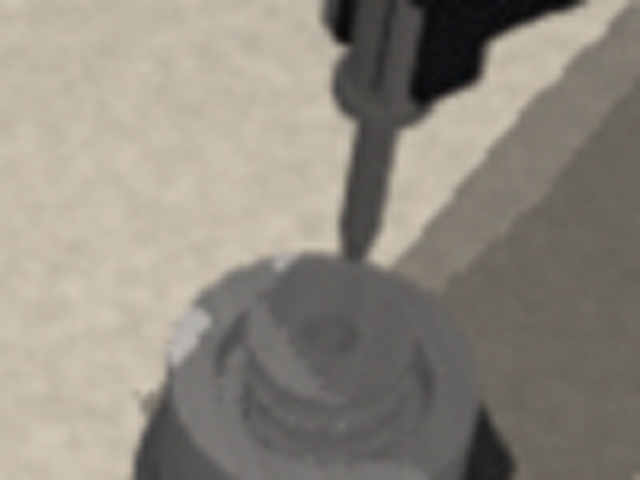

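```bash
python3 - <<'E'
from h import *
s=arm.grab_frame("scene");t=arm.grab_frame("top")
z=lambda im,x,y,w,h:cv2.convertScaleAbs(cv2.resize(im[y:y+h,x:x+w],(400,480),interpolation=cv2.INTER_CUBIC),alpha=1.7)
cv2.imwrite("pics/g.png",np.hstack([z(s,350,175,50,60),z(t,255,175,50,60)]))
st=arm.get_state();print(st["tcp_pos"],st["ee_rot"][:,2])
p=st["tcp_pos"];q=[p-[0,0,.02],p-[0,0,.05],p-[0,0,.076],[p[0],p[1],.077],[.5355,.0193,.077]]
print(((proj("scene",q)-[350,175])*8).round(0));print(((proj("top",q)-[255,175])*8).round(0))
E
```

```text
[0.53535209 0.0185453  0.18559684] [-3.72978520e-04 -4.76011409e-04 -9.99999817e-01]
[[223.  35.]
 [204. 142.]
 [188. 229.]
 [170. 331.]
 [172. 333.]]
[[107. 213.]
 [129. 229.]
 [147. 242.]
 [168. 257.]
 [164. 256.]]
```

View pics/g.png

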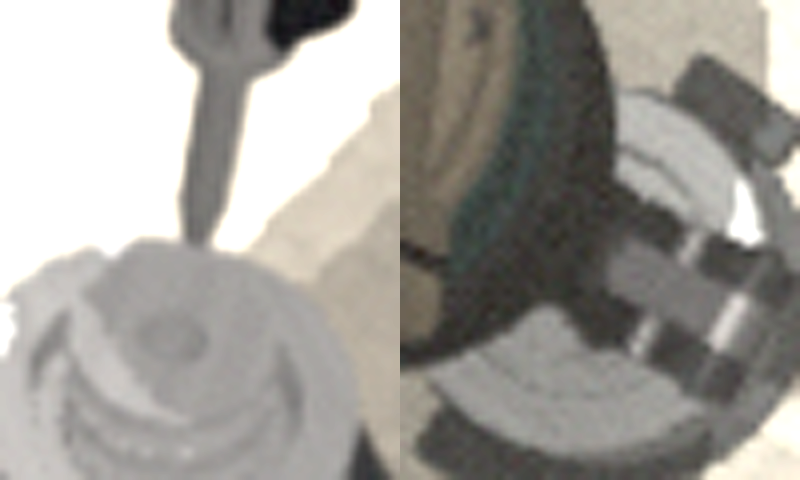

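The foot appears about 10 crop px (roughly 3 mm) right of where the TCP predicts, and the hole at (173,337) is as predicted. I'll shift to compensate and descend carefully.

{"op": "move_arm", "data": {"turn": [[0,0,0],[0,0,0],[0,0,0],[0,0,0],[0,0,0],[0,0,0],[0,0,0]], "offset": [[0.2,-0.15,0],[0,0,-0.8],[0,0,-0.8],[0,0,-0.8],[0,0,-0.4],[0,0,-0.2],[0,0,0]], "gripper": [0,0,0,0,0,0,0]}}

```text
time: 8.65
tcp_pos: [0.5374, 0.0176, 0.1558]
ee_rot: [[-0.9, 0.436, -0.0], [0.436, 0.9, 0.0], [0.0, 0.0, -1.0]]
wrist_force: [0.2, 0.2, -0.7]
finger_gap: 0.0158
grasp_force: 107.5
```

```bash
python3 - <<'E'
from h import *
s=arm.grab_frame("scene")
z=lambda im,x,y,w,h:cv2.convertScaleAbs(cv2.resize(im[y:y+h,x:x+w],(600,480),interpolation=cv2.INTER_CUBIC),alpha=1.7)
cv2.imwrite("pics/i.png",z(s,340,180,60,48))
st=arm.get_state();print(st["tcp_pos"],st["wrist_force"],st["moment"])
p=st["tcp_pos"];q=[p-[0,0,.076],p-[-.001,0,.076],p-[0,-.001,.076],[p[0],p[1],.077],[.5355,.0193,.077]]
print(((proj("scene",q)-[340,180])*10).round(0))
E
```

```text
[0.53756463 0.01758968 0.15595395] [ 0.20310131  0.56688074 -0.68967103] [ 0.04304949 -0.0077375   0.04392753]
[[301. 358.]
 [298. 362.]
 [307. 361.]
 [299. 369.]
 [316. 366.]]
```

View pics/i.png

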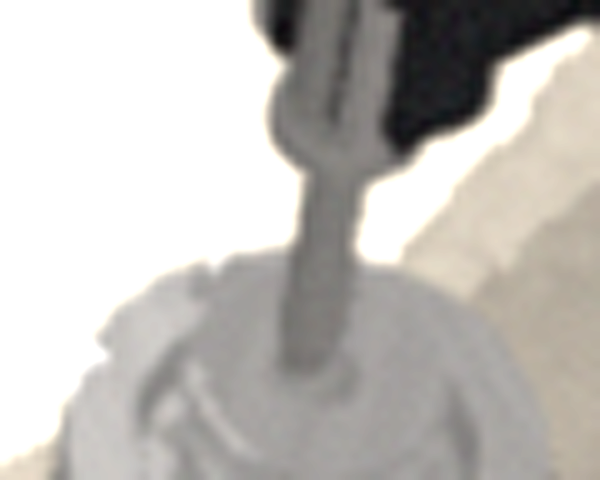

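The foot at (309,366) sits slightly left of the hole at about (322,375), so I'll shift +2 mm in y and lower.

{"op": "move_arm", "data": {"turn": [[0,0,0],[0,0,0],[0,0,0],[0,0,0],[0,0,0],[0,0,0]], "offset": [[0,0.2,0],[0,0,-0.2],[0,0,-0.2],[0,0,-0.2],[0,0,-0.1],[0,0,0]], "gripper": [0,0,0,0,0,0]}}

```text
time: 9.45
tcp_pos: [0.5373, 0.0195, 0.1487]
ee_rot: [[-0.9, 0.436, -0.0], [0.436, 0.9, 0.0], [0.0, -0.0, -1.0]]
wrist_force: [-0.0, 0.5, -1.8]
finger_gap: 0.0154
grasp_force: 107.5
```

{"op": "move_arm", "data": {"turn": [[0,0,0],[0,0,0],[0,0,0],[0,0,0],[0,0,0]], "offset": [[0,0,-0.2],[0,0,-0.2],[0,0,-0.2],[0,0,-0.2],[0,0,0]], "gripper": [0,0,0,0,0]}}

```text
time: 10.07
tcp_pos: [0.5372, 0.0196, 0.1406]
ee_rot: [[-0.9, 0.436, -0.001], [0.436, 0.9, 0.0], [0.0, -0.0, -1.0]]
wrist_force: [-0.1, -0.3, -0.9]
finger_gap: 0.0156
grasp_force: 107.5
```

{"op": "move_arm", "data": {"turn": [[0,0,0],[0,0,0],[0,0,0],[0,0,0],[0,0,0]], "offset": [[0,0,-0.2],[0,0,-0.2],[0,0,-0.2],[0,0,-0.1],[0,0,0]], "gripper": [0,0,0,0,0]}}

```text
time: 10.7
tcp_pos: [0.5373, 0.0196, 0.1337]
ee_rot: [[-0.9, 0.436, -0.0], [0.436, 0.9, 0.0], [0.0, -0.0, -1.0]]
wrist_force: [-0.6, 0.3, -0.9]
finger_gap: 0.0152
grasp_force: 107.5
```

Foot at about 0.058, inside the lower bobbin. Next, down to the floor (expected at TCP 0.121).

{"op": "move_arm", "data": {"turn": [[0,0,0],[0,0,0],[0,0,0],[0,0,0],[0,0,0],[0,0,0]], "offset": [[0,0,-0.3],[0,0,-0.3],[0,0,-0.3],[0,0,-0.2],[0,0,-0.1],[0,0,0]], "gripper": [0,0,0,0,0,0]}}

```text
time: 11.45
tcp_pos: [0.5374, 0.0195, 0.1217]
ee_rot: [[-0.9, 0.436, -0.0], [0.436, 0.9, -0.0], [0.0, -0.0, -1.0]]
wrist_force: [-0.1, 0.5, -1.4]
finger_gap: 0.0154
grasp_force: 107.5
```

{"op": "move_arm", "data": {"turn": [[0,0,0],[0,0,0],[0,0,0]], "offset": [[0,0,-0.1],[0,0,-0.05],[0,0,0]], "gripper": [0,0,0]}}

```text
time: 11.82
tcp_pos: [0.5378, 0.0195, 0.121]
ee_rot: [[-0.9, 0.436, 0.001], [0.436, 0.9, -0.0], [-0.001, 0.0, -1.0]]
wrist_force: [-1.7, 0.1, 3.9]
finger_gap: 0.0155
grasp_force: 107.6
```

Floor contact is at TCP z 0.121, so the stiffness is about 5 N/mm. I'll start a light circular search at 5 mm radius.

{"op": "move_arm", "data": {"turn": [[0,0,0],[0,0,0],[0,0,0],[0,0,0]], "offset": [[0.14,-0.02,-0.05],[0.14,-0.02,0],[0.14,-0.01,0],[0,0,0]], "gripper": [0,0,0,0]}}

```text
time: 12.32
tcp_pos: [0.5395, 0.0192, 0.1207]
ee_rot: [[-0.9, 0.436, -0.004], [0.436, 0.9, -0.0], [0.004, -0.002, -1.0]]
wrist_force: [-6.9, -0.2, 12.6]
finger_gap: 0.0154
grasp_force: 108.3
```

{"op": "move_arm", "data": {"turn": [[0,0,0],[0,0,0],[0,0,0]], "offset": [[-0.04,0.19,0],[-0.11,0.16,0],[0,0,0]], "gripper": [0,0,0]}}

```text
time: 12.7
tcp_pos: [0.5394, 0.0209, 0.1209]
ee_rot: [[-0.9, 0.436, -0.001], [0.436, 0.9, -0.005], [-0.001, -0.005, -1.0]]
wrist_force: [-3.5, -3.9, 9.2]
finger_gap: 0.016
grasp_force: 108.0
```

{"op": "move_arm", "data": {"turn": [[0,0,0],[0,0,0]], "offset": [[0,0,0.08],[0,0,0]], "gripper": [0,0]}}

```text
time: 12.95
tcp_pos: [0.5402, 0.0219, 0.121]
ee_rot: [[-0.9, 0.436, 0.0], [0.436, 0.9, -0.002], [-0.001, -0.001, -1.0]]
wrist_force: [-2.1, -1.4, 5.0]
finger_gap: 0.0153
grasp_force: 107.4
```

{"op": "move_arm", "data": {"turn": [[0,0,0],[0,0,0],[0,0,0]], "offset": [[-0.16,0.11,0],[0,0,0],[0,0,0]], "gripper": [0,0,0]}}

```text
time: 13.32
tcp_pos: [0.5394, 0.0234, 0.121]
ee_rot: [[-0.9, 0.436, 0.002], [0.436, 0.9, -0.001], [-0.002, 0.0, -1.0]]
wrist_force: [0.6, -2.6, 2.7]
finger_gap: 0.0153
grasp_force: 107.4
```

{"op": "move_arm", "data": {"turn": [[0,0,0],[0,0,0],[0,0,0]], "offset": [[-0.19,0.04,0],[0,0,0],[0,0,0]], "gripper": [0,0,0]}}

```text
time: 13.7
tcp_pos: [0.5375, 0.0244, 0.121]
ee_rot: [[-0.9, 0.435, 0.002], [0.435, 0.9, 0.001], [-0.001, 0.002, -1.0]]
wrist_force: [2.6, -0.3, 2.9]
finger_gap: 0.0155
grasp_force: 107.5
```

{"op": "move_arm", "data": {"turn": [[0,0,0],[0,0,0],[0,0,0]], "offset": [[-0.19,-0.04,-0.02],[0,0,0],[0,0,0]], "gripper": [0,0,0]}}

```text
time: 14.08
tcp_pos: [0.5353, 0.024, 0.1208]
ee_rot: [[-0.9, 0.435, 0.001], [0.435, 0.9, 0.001], [-0.001, 0.002, -1.0]]
wrist_force: [3.0, 1.1, 4.2]
finger_gap: 0.0154
grasp_force: 107.7
```

{"op": "move_arm", "data": {"turn": [[0,0,0],[0,0,0],[0,0,0]], "offset": [[-0.16,-0.11,0],[0,0,0],[0,0,0]], "gripper": [0,0,0]}}

```text
time: 14.45
tcp_pos: [0.5304, 0.0226, 0.1187]
ee_rot: [[-0.9, 0.436, -0.006], [0.436, 0.9, 0.0], [0.005, -0.002, -1.0]]
wrist_force: [0.0, 0.6, -0.6]
finger_gap: 0.0154
grasp_force: 107.5
```

{"op": "move_arm", "data": {"turn": [[0,0,0],[0,0,0],[0,0,0]], "offset": [[-0.11,-0.16,0],[0,0,0],[0,0,0]], "gripper": [0,0,0]}}

```text
time: 14.82
tcp_pos: [0.5317, 0.0209, 0.1203]
ee_rot: [[-0.9, 0.436, -0.001], [0.436, 0.9, -0.0], [0.001, -0.0, -1.0]]
wrist_force: [0.3, -0.7, -1.1]
finger_gap: 0.015
grasp_force: 107.5
```

{"op": "move_arm", "data": {"turn": [[0,0,0],[0,0,0],[0,0,0]], "offset": [[-0.04,-0.19,0],[0,0,0],[0,0,0]], "gripper": [0,0,0]}}

```text
time: 15.2
tcp_pos: [0.5317, 0.0195, 0.1204]
ee_rot: [[-0.9, 0.436, 0.0], [0.436, 0.9, 0.001], [0.0, 0.001, -1.0]]
wrist_force: [-0.1, 2.8, -1.6]
finger_gap: 0.0157
grasp_force: 107.3
```

It dropped in: z fell and the vertical force went free. Now Fy shows the -y edge. I'll move back 2 mm and lower.

{"op": "move_arm", "data": {"turn": [[0,0,0],[0,0,0],[0,0,0],[0,0,0]], "offset": [[0.03,0.2,0],[0,0,-0.1],[0,0,-0.1],[0,0,0]], "gripper": [0,0,0,0]}}

```text
time: 15.7
tcp_pos: [0.5318, 0.0209, 0.1183]
ee_rot: [[-0.9, 0.436, -0.0], [0.436, 0.9, -0.0], [0.0, -0.0, -1.0]]
wrist_force: [0.4, 0.1, -0.9]
finger_gap: 0.0153
grasp_force: 107.3
```

Free at 0.1183, so the foot is in the hole. I'll continue down toward the plug (TCP about 0.111).

{"op": "move_arm", "data": {"turn": [[0,0,0],[0,0,0],[0,0,0],[0,0,0]], "offset": [[0,0,-0.15],[0,0,-0.15],[0,0,-0.15],[0,0,0]], "gripper": [0,0,0,0]}}

```text
time: 16.2
tcp_pos: [0.5318, 0.0212, 0.1137]
ee_rot: [[-0.9, 0.436, -0.0], [0.436, 0.9, 0.0], [0.0, 0.0, -1.0]]
wrist_force: [-0.6, 0.6, -2.0]
finger_gap: 0.0154
grasp_force: 107.3
```

{"op": "move_arm", "data": {"turn": [[0,0,0],[0,0,0],[0,0,0],[0,0,0],[0,0,0]], "offset": [[0,0,-0.1],[0,0,-0.1],[0,0,-0.1],[0,0,-0.1],[0,0,0]], "gripper": [0,0,0,0,0]}}

```text
time: 16.82
tcp_pos: [0.5322, 0.0213, 0.1109]
ee_rot: [[-0.9, 0.436, 0.001], [0.436, 0.9, 0.0], [-0.0, 0.001, -1.0]]
wrist_force: [-2.0, 1.9, 6.9]
finger_gap: 0.0153
grasp_force: 107.7
```

{"op": "move_arm", "data": {"turn": [[0,0,0],[0,0,0],[0,0,0],[0,0,0],[0,0,0]], "offset": [[0,0,-0.1],[0,0,-0.1],[0,0,-0.1],[0,0,-0.1],[0,0,0]], "gripper": [0,0,0,0,0]}}

```text
time: 17.45
tcp_pos: [0.5323, 0.0213, 0.1074]
ee_rot: [[-0.9, 0.435, 0.001], [0.435, 0.9, 0.0], [-0.001, 0.001, -1.0]]
wrist_force: [-2.7, 1.9, 8.8]
finger_gap: 0.0158
grasp_force: 108.0
```

Pushing the catch down as expected (about 10 N). A slight shift eases the side force.

{"op": "move_arm", "data": {"turn": [[0,0,0],[0,0,0],[0,0,0],[0,0,0],[0,0,0],[0,0,0]], "offset": [[-0.05,0.05,-0.1],[0,0,-0.1],[0,0,-0.1],[0,0,-0.1],[0,0,-0.1],[0,0,0]], "gripper": [0,0,0,0,0,0]}}

```text
time: 18.2
tcp_pos: [0.5321, 0.0215, 0.1026]
ee_rot: [[-0.9, 0.436, 0.002], [0.436, 0.9, -0.0], [-0.002, 0.0, -1.0]]
wrist_force: [-3.0, 1.6, 9.0]
finger_gap: 0.0155
grasp_force: 108.4
```

{"op": "move_arm", "data": {"turn": [[0,0,0],[0,0,0],[0,0,0],[0,0,0],[0,0,0],[0,0,0]], "offset": [[0,0,-0.1],[0,0,-0.1],[0,0,-0.1],[0,0,-0.1],[0,0,-0.1],[0,0,0]], "gripper": [0,0,0,0,0,0]}}

```text
time: 18.95
tcp_pos: [0.5321, 0.0215, 0.0975]
ee_rot: [[-0.9, 0.436, 0.002], [0.436, 0.9, -0.0], [-0.001, 0.001, -1.0]]
wrist_force: [-1.6, 0.8, 7.7]
finger_gap: 0.0154
grasp_force: 108.4
```

{"op": "move_arm", "data": {"turn": [[0,0,0],[0,0,0],[0,0,0],[0,0,0]], "offset": [[0,0,-0.1],[0,0,-0.1],[0,0,-0.05],[0,0,0]], "gripper": [0,0,0,0]}}

```text
time: 19.45
tcp_pos: [0.5322, 0.0215, 0.0951]
ee_rot: [[-0.9, 0.436, 0.002], [0.436, 0.9, -0.0], [-0.002, 0.001, -1.0]]
wrist_force: [-2.1, 1.1, 9.3]
finger_gap: 0.0151
grasp_force: 108.5
```

Near home; I'll feel for the stop at the collar with small steps.

{"op": "move_arm", "data": {"turn": [[0,0,0],[0,0,0],[0,0,0]], "offset": [[0,0,-0.05],[0,0,-0.05],[0,0,0]], "gripper": [0,0,0]}}

```text
time: 19.82
tcp_pos: [0.5323, 0.0215, 0.095]
ee_rot: [[-0.9, 0.436, 0.002], [0.436, 0.9, -0.0], [-0.002, 0.001, -1.0]]
wrist_force: [-5.1, 2.2, 14.7]
finger_gap: 0.0154
grasp_force: 109.3
```

{"op": "move_arm", "data": {"turn": [[0,0,0],[0,0,0],[0,0,0]], "offset": [[0,0,-0.06],[0,0,0],[0,0,0]], "gripper": [0,0,0]}}

```text
time: 20.2
tcp_pos: [0.5323, 0.0215, 0.095]
ee_rot: [[-0.9, 0.436, 0.002], [0.436, 0.9, -0.0], [-0.002, 0.001, -1.0]]
wrist_force: [-6.6, 2.2, 18.3]
finger_gap: 0.0156
grasp_force: 109.8
```

Hard stop at 0.095: the pin is home. I'll ease the load, open, then rise straight up.

{"op": "move_arm", "data": {"turn": [[0,0,0],[0,0,0],[0,0,0],[0,0,0],[0,0,0],[0,0,0],[0,0,0],[0,0,0]], "offset": [[0,0,0.15],[0,0,0],[0,0,0],[0,0,0],[0,0,0],[0,0,0],[0,0,0],[0,0,0]], "gripper": [0,0,0.3,0.5,0.6,0.6,0.6,0.6]}}

```text
time: 21.2
tcp_pos: [0.5314, 0.0216, 0.0933]
ee_rot: [[-0.9, 0.436, -0.0], [0.436, 0.9, -0.0], [0.0, -0.0, -1.0]]
wrist_force: [0.8, 0.1, 0.2]
finger_gap: 0.0513
grasp_force: 0.0
```

{"op": "move_arm", "data": {"turn": [[0,0,0],[0,0,0],[0,0,0],[0,0,0],[0,0,0],[0,0,0],[0,0,0],[0,0,0],[0,0,0],[0,0,0]], "offset": [[0,0,0.5],[0,0,1],[0,0,1.5],[0,0,2],[0,0,2.5],[0,0,2.5],[0,-2,2],[0,-4,0],[0,-4,0],[0,-2,0]], "gripper": [0.6,0.6,0.6,0.6,0.6,0.6,0.6,0.6,0.6,0.6]}}

```text
time: 22.45
tcp_pos: [0.5318, -0.1001, 0.2147]
ee_rot: [[-0.899, 0.437, 0.002], [0.437, 0.899, -0.001], [-0.002, 0.0, -1.0]]
wrist_force: [-1.1, 0.1, 0.3]
finger_gap: 0.0511
grasp_force: 0.0
```

```bash
python3 - <<'E'
from h import *
s=arm.grab_frame("scene");t=arm.grab_frame("top")
z=lambda im,x,y,w,h:cv2.resize(im[y:y+h,x:x+w],(400,480),interpolation=cv2.INTER_CUBIC)
cv2.imwrite("pics/k.png",np.hstack([z(s,220,110,200,140),z(t,230,150,100,120)]))
st=arm.get_state();print(st["time"],st["tcp_pos"],st["wrist_force"])
q=[[.5315,.022,.121]];print((proj("scene",q)-[220,110])*[2,480/140])
E
```

```text
22.55 [ 0.53176728 -0.10002493  0.21415349] [ 0.12146757  0.85832642 -0.46743667]
[[315.23125829 303.069753  ]]
```

View pics/k.png

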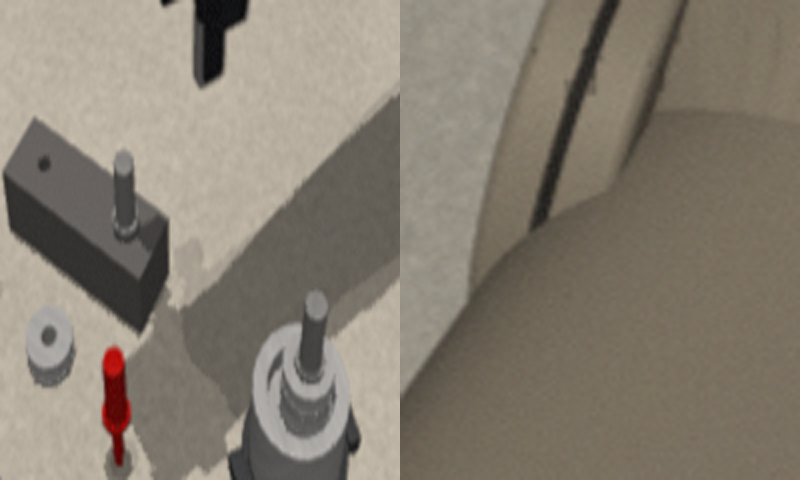

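The pin is seated with its collar on the upper bobbin: its top is at crop (316,298), predicted (315,303). The short pin is still in the rack at (124,195), and the gripper is clear.

```bash
python3 -c "
from rig import arm
print(arm.finish_job())"
```

```text
the job is handed in; nothing more can be done
None
```

The longer pin is pushed fully home through both bobbins with its collar on the upper one and released; the highest push I read was about 18 N, the shorter pin is still in the rack, and the job was handed in at about 22.6 s.

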